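# Open the air purifier's outlet and hold its purge dial at the third click

## Robot

A 6-joint arm with a two-finger parallel gripper is mounted at the origin on the work surface. World frame = base frame: x ahead of the robot, y to its left, z up, the work surface at z = 0. Lengths are in m, angles in rad, forces in N, time in s.
With the tool pointing down it reaches from about 0.425 to 0.95 m from the base axis. Payload 3.5 kg.
Tool frame: the origin (TCP) lies midway between the tips of the shut fingers; the grasp point (between the pads) lies 19 mm behind it; z points along the fingers, y is the direction in which the jaws open and shut (so a half turn about z gives the same grasp; the last joint's range is limited). The gripper opens to 85 mm and grips with 20 to 120 N. Pads are 22 mm wide; open, the fingers measure 114 mm over their backs; the gripper's body (76 mm by 85 mm) begins 54 mm behind the grasp point. The pads swing forward as they close: fully open they stand 13 mm farther back than shut.
Start: joints at [-1.295, 0.286, 1.577, -0, 1.279, -0.15], TCP at [0.279, -0.615, 0.231] pointing down, gripper open.
Joint ranges: [-2.77, 2.77], [-0.9, 2.22], [0.21, 2.48], [-1.53, 4.67], [0.24, 2.81], [-2.84, 2.84]. Speed limits (rad/s): [2.79, 2.79, 3.14, 3.14, 3.14, 3.14].

## Interface

Orientations are given as a unit quaternion [x, y, z, w].
In Python, from plant import * gives the robot as it stands.
- The arm moves only by the shell command python3 -m jog 'ROWS' [FORCE]. ROWS is a JSON object of lists of equal length, an entry for each row: "travel": the shift along the world's x, y, z in mm, a list of three; "dr": the turn, a rotation vector about the world's x, y, z in degrees, a list of three; "jaw": the closure in counts, from 0 (fully open) to 255 (shut). In form: {"travel": [[x, y, z], ...], "dr": [[wx, wy, wz], ...], "jaw": [jaw, ...]}. A call has 1 to 5 rows; each row shifts and turns the commanded pose from where the row before left it; what a row does not reach is not made up. A row lasts 1/12 s, in which the tool goes at most 41.7 mm and 7.16 degrees, less where a joint would pass 70% of its speed; a pose out of reach is approached as far as the arm can. A call is refused whole if a number of a shift passes 41.7 or a number of a turn 7.16, either way. A call with a gripper value outside its range is refused whole. The fingers move at their own pace and stop on an object; FORCE is the grip in N (left out, the last holds). Time passes only in rows, so rows that do not move let the fingers close. It gives the time, the measured TCP pose, the force and the opening at its end, in the units of the state.
- get_state(): the state, without advancing time (a new reading comes with each control period).
- read_camera(name): name is "scene" or "top" or "wrist"; returns the picture (480x640x3 uint8, red, green, blue); there is no depth.
- camera_info(name): a dict with "K" (3x3 intrinsics, pixels), "R" (3x3) and "t" (3): a world point X has camera coordinates R X + t; the wrist camera has in their place "mount" (4x4, takes a point from camera to tool coordinates, whose origin is the TCP and whose axes are the flange's). Camera axes: x right, y down, z forward; pixel columns grow to the right and rows downward; lengths in m; the calibration is good to about 2 mm. A picture is of the moment at which its call begins: read the wrist's pose just before it. camera_info takes no time and is no camera call.
- sign_off(): hands the job in, once; it reports no verdict.
The state is a dict: "time": time; "qpos": joint angles; "dq": joint speeds; "joint_efforts": joint torques, N m; "eef_pos": TCP position; "tcp_rot": TCP orientation; "contact_force": force on the tool from outside, world axes, zero at the start; "wrist_torque": the same for the moment, N m; "opening": opening from 0.0 (shut) to 1.0 (fully open).
Only numpy, scipy, OpenCV 4.12 (cv2) and the standard library are available. Lean on these libraries where they do the work, as an engineer would, in place of code of your own. Each camera call takes 0.05 s, during which the arm holds its last target. There are 200 camera calls.

## Task

The air over the dresser is thick with cologne: first swing the lever on top of the air purifier round, up to a quarter turn, from pointing outwards to pointing to the purifier's front, all the way to its stop, so that the outlet shutter is fully open and stays open. Then turn the purifier's spring-return purge dial clockwise past its first and second clicks to the third and keep holding it there with the fingers, because it springs back to off as soon as it is let go: the program finishes while still holding the dial at the third click. Leave the tin standing on the purifier and everything else on the dresser as it is.

Things in the scene. Friction and masses are not known exactly. Their poses are not given: they have to be found in the camera images.
- purifier: flat white desktop air purifier, 210 (x) x 340 (y) x 140 high, fixed to the dresser; origin at the centre of its underside, z up, -x its front, its level top panel at z = 140. Left of centre on the panel the round outlet (collar diameter 116, 12 high, centre at x 0, y 80) with the shutter lever; right of centre the purge dial (axis at x -10, y -105); intake slots in its sides
- shutter_hub (a point): point on the vertical axis of the shutter lever, at the top of its hub, 22 above the purifier's top panel
- shutter (a joint): angle of the outlet shutter and its lever about the vertical axis, rad: 0 = shut stop, lever pointing to the purifier's +y (outwards, along its length); pi/2 = open stop, lever pointing to the purifier's -x (front). It grows counter-clockwise seen from above. It starts shut or a little open (up to 0.45). Light friction (0.07 N m), no spring: it stays where it is left
- shutter_tab (a point): centre of the upright grey finger tab at the end of the shutter lever: 14 (x, along its swing) x 20 (y, along the lever) x 32 high; 60 from the hub axis and 33 above the top panel (it spans 17 to 49 above the panel); turns with the lever; its own +y points outwards away from the hub. The lever arm between hub and tab is 12 wide, its top 21 above the panel; nothing stands beside the tab
- dial (a joint): angle of the purge dial about the vertical axis, rad: 0 = off stop, clicks (detents) at 0.4, 0.8 and 1.2 (marked by one, two and three small dots on the panel beside the pointer), end stop at 1.25. It grows clockwise seen from above. A return spring (0.065 N m at off to 0.125 N m at the third click) drives it back to 0 from everywhere; the clicks add up to 0.05 N m, so up to about 0.16 N m is needed, just after the second click
- dial_knob: the purge dial: an upright grey grip bar, 46 long (x) x 14 thick (y) x 28 high, origin at the centre of its underside, on the dial's axis, 10.5 above the purifier's top panel; +x points to its pointer end (white line). It turns with the dial: at dial 0 its x axis lies 0.6 rad counter-clockwise of the purifier's x axis, at 1.2 it lies 0.6 rad clockwise of it. The bar stands on a round skirt of radius 25, 7 thick
- dial_axis (a point): point on the vertical axis of the dial at the top of the grip bar, 38.5 above the purifier's top panel
- pomade_tin: bystander: round aluminium tin, diameter 44, 19 high, loose on the purifier's top panel between outlet and dial towards the back; origin at the centre of its underside
- organizer: bystander: white two-tier rotating organizer at the back left, diameter 244, 227 high; origin at the centre of the underside of its base
- cologne: bystander: blue glass bottle 30 x 56 x 112 high, loose on the organizer's lower tier; origin at the centre of its underside
- rose_jar: bystander: round rose-tinted jar with closed lid, diameter 68, 62 high, loose on the lower tier; origin at the centre of its underside
- pill_box: bystander: ceramic box 36 x 52 x 26 high, loose on the upper tier; origin at the centre of its underside
- clip_dish: bystander: steel tie clip dish, diameter 56, 10 high, loose on the upper tier; origin at the centre of its underside
- hairbrush: bystander: wooden hairbrush 205 x 58, lying bristles up on the dresser at the front right; its handle towards its own -x
- clock: bystander: small black alarm clock 45 x 105 x 82 high, loose at the back right; origin at the centre of its underside

How it is judged:
By the outcome, as a careful person would: the job done as asked, in the order asked, and still so for the second after the job is handed in, while the arm keeps its last pose, push and grip.
It also fails if it takes over 53 s, if anything falls off the work surface, if the arm or the gripper's body presses on something with over 40 N, if the wrist force passes 120 N, or if a joint passes its speed limit or range.

## Working session

There is one attempt and no reset: what is moved stays moved. The work goes in short steps, Python scripts to look and compute and a shell command to move; the robot and the scene stay as the last step left them, time stands still between calls to the robot, and variables do not carry over. Pictures are saved under pics/ and viewed, about 8 in all and at most 12, crops included, and the job is handed in when it is done.

```bash
mkdir -p pics
python3 - <<'E'
from plant import *
import cv2, numpy as np
s=get_state(); print(s['time'],s['eef_pos'],s['tcp_rot'],s['opening'],s['contact_force'])
for n in ['scene','top']:
    im=read_camera(n); cv2.imwrite(f'pics/{n}0.png',im[:,:,::-1])
    print(n,{k:np.round(v,4).tolist() for k,v in camera_info(n).items() if hasattr(v,'__len__')})
E
```

```text
0.0 [ 0.27863337 -0.61407194  0.22988653] [ 9.77427386e-01  2.11268120e-01 -6.94835620e-05 -1.21725067e-03] 0.9970444211045109 [ 0.43236025 -0.14749454  0.22819921]
scene {'K': [[491.3243, 0.0, 314.8689], [0.0, 491.3243, 243.7082], [0.0, 0.0, 1.0]], 'R': [[-0.9999, 0.0143, -0.0017], [0.0131, 0.8532, -0.5214], [-0.006, -0.5214, -0.8533]], 't': [0.5153, 0.0338, 1.2104]}
top {'K': [[601.6241, 0.0, 324.7041], [0.0, 601.6241, 239.0122], [0.0, 0.0, 1.0]], 'R': [[-0.0317, -0.9995, 0.0005], [-0.978, 0.0309, -0.2063], [0.2062, -0.0071, -0.9785]], 't': [0.0558, 0.5225, 1.4517]}
```

View pics/top0.png

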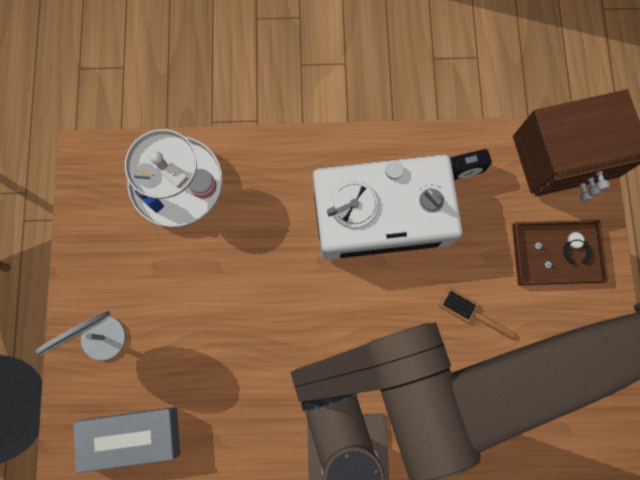

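View pics/scene0.png

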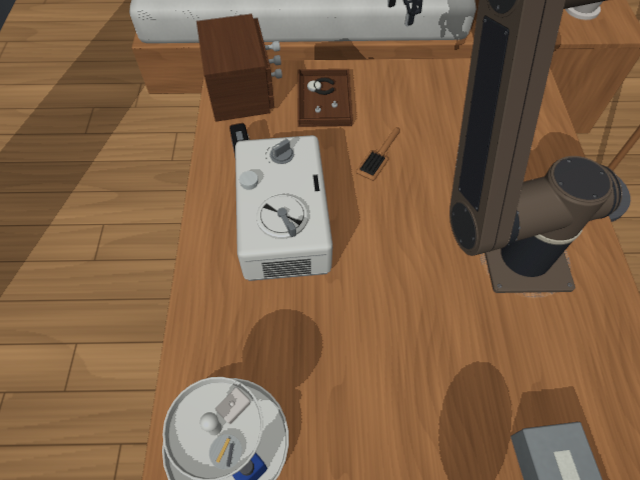

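Top view: the purifier spans about (314–460, 155–258). The lever hub is near (354,204) with its tab near (333,211), and the dial is at (432,200). I'll enlarge both views.

Run:
```python
import cv2, numpy as np
a=cv2.imread('pics/top0.png')[145:265,305:465]; a=cv2.resize(a,None,fx=5,fy=5,interpolation=cv2.INTER_CUBIC)
cv2.imwrite('pics/c1.png',a)
```

```text
(no output)
```

View pics/c1.png

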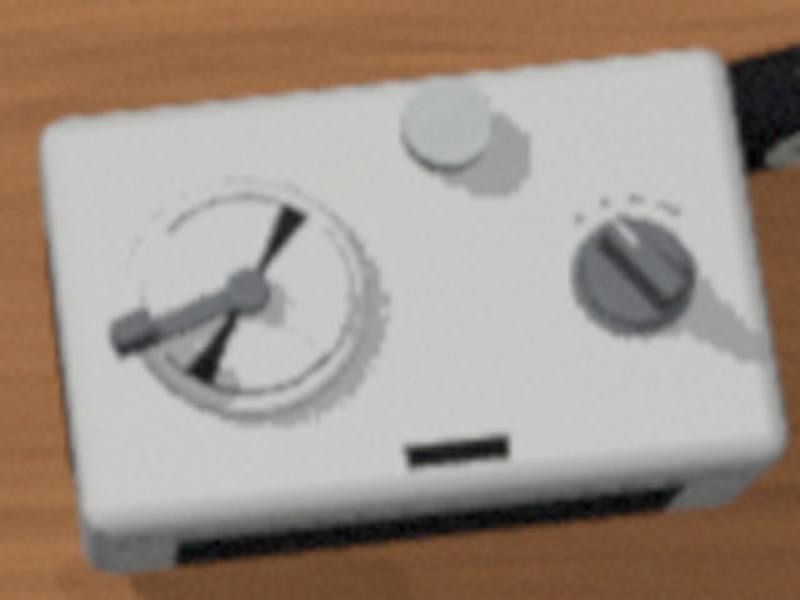

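Readings in crop pixels (÷5, +305/145): hub (248,288), tab top (130,328), knob top (643,262), skirt (632,275), tin top (447,122), panel corners BL (45,122), BR (722,50), FR (783,440), FL (90,525).

```bash
cat > h.py <<'E'
from plant import *
import cv2, numpy as np
from scipy.spatial.transform import Rotation as Ro
def cam(n):
    c=camera_info(n); K=np.array(c['K'])
    if 'R' in c: return K,np.array(c['R']),np.array(c['t'])
    s=get_state(); T=np.eye(4); T[:3,:3]=Ro.from_quat(s['tcp_rot']).as_matrix(); T[:3,3]=s['eef_pos']
    E=np.linalg.inv(T@np.array(c['mount'])); return K,E[:3,:3],E[:3,3]
def ray(C,u,v,z):
    K,R,t=C; d=R.T@np.linalg.solve(K,[u,v,1]); o=-R.T@t; return o+d*(z-o[2])/d[2]
def proj(C,X):
    K,R,t=C; p=K@(R@np.array(X)+t); return p[:2]/p[2]
E
python3 - <<'E'
from h import *
C=cam('top')
for n,u,v,z in [('hub',248,288,.162),('tab',130,328,.189),('knob',643,262,.1785),('skirt',632,275,.150),('tin',447,122,.159),('BL',45,122,.14),('BR',722,50,.14),('FR',783,440,.14),('FL',90,525,.14)]:
    print(n,ray(C,305+u/5,145+v/5,z).round(4))
g=lambda n,u,v,z:ray(C,305+u/5,145+v/5,z)
h=g(0,248,288,.162);k=g(0,643,262,.1785)
d=k-h; print('dist',np.hypot(*d[:2]),'exp',np.hypot(10,185), 'yaw',np.degrees(np.arctan2(d[1],d[0])-np.arctan2(-185,-10)))
t=g(0,130,328,.189)-h; print('tab r',np.hypot(*t[:2]),np.degrees(np.arctan2(t[1],t[0])))
s=get_state(); print(camera_info('wrist')['mount'], Ro.from_quat(s['tcp_rot']).as_matrix().round(3))
E
```

```text
hub [ 0.5865 -0.033   0.162 ]
tab [0.5619 0.0237 0.189 ]
knob [ 0.5887 -0.2163  0.1785]
skirt [ 0.5904 -0.2162  0.15  ]
tin [ 0.6662 -0.1315  0.159 ]
BL [0.6787 0.0603 0.14  ]
BR [ 0.7049 -0.2696  0.14  ]
FR [ 0.5102 -0.284   0.14  ]
FL [0.4797 0.0447 0.14  ]
dist 0.18328807929093913 exp 185.27007313648906 yaw 3.782628793996588
tab r 0.06178447671127817 113.53880440257197
[[ 1.82423073e-03 -9.61588671e-01 -2.74488432e-01  6.93377597e-02]
 [ 9.99998144e-01  1.58394377e-03  1.09704060e-03 -7.42256468e-04]
 [-6.20127572e-04 -2.74489924e-01  9.61589776e-01 -1.42843776e-01]
 [ 0.00000000e+00  0.00000000e+00  0.00000000e+00  1.00000000e+00]] [[ 0.911  0.413 -0.001]
 [ 0.413 -0.911  0.002]
 [ 0.    -0.002 -1.   ]]
```

Geometry agrees: hub–dial distance is 183 mm against 185, tab radius is 62 against 60, yaw is about 4.5°, and the lever is about 19° open. Moving above the lever.

```bash
for i in 1 2 3 4; do python3 -m jog '{"travel":[[15.4,32.4,3],[15.4,32.4,3],[15.4,32.4,3],[15.4,32.4,3],[15.4,32.4,3]],"dr":[[0,0,0],[0,0,0],[0,0,0],[0,0,0],[0,0,0]],"jaw":[255,255,255,255,255]}' | tail -c 600; done
python3 - <<'E'
from h import *
s=get_state(); print(s['time'],s['eef_pos'],s['opening'],Ro.from_quat(s['tcp_rot']).as_matrix()[:,0])
C=cam('wrist'); im=read_camera('wrist'); cv2.imwrite('pics/w1.png',im[:,:,::-1])
np.savez('w1.npz',K=C[0],R=C[1],t=C[2])
print(proj(C,[.5865,-.033,.162]),proj(C,[.5619,.0237,.189]))
E
```

```text
time: 0.52
eef_pos: [0.356, -0.4509, 0.2457]
tcp_rot: [0.977, 0.211, -0.0, -0.001]
contact_force: [0.3, 0.3, 0.5]
opening: 0.299
time: 0.93
eef_pos: [0.433, -0.2888, 0.261]
tcp_rot: [0.977, 0.211, -0.0, -0.0]
contact_force: [0.4, 0.0, 0.6]
opening: -0.0
time: 1.35
eef_pos: [0.51, -0.1268, 0.2761]
tcp_rot: [0.977, 0.211, -0.0, -0.0]
contact_force: [0.4, -0.5, -0.1]
opening: -0.004
time: 1.77
eef_pos: [0.587, 0.0352, 0.2909]
tcp_rot: [0.977, 0.211, -0.0, -0.0]
contact_force: [-0.3, 0.6, 0.6]
opening: 0.0
1.7667 [0.58699165 0.0351517  0.2909121 ] 3.829888210870568e-05 [ 9.10644695e-01  4.13189665e-01 -7.35413954e-04]
[394.21568541 262.68285293] [321.31321803 273.24250674]
```

View pics/w1.png

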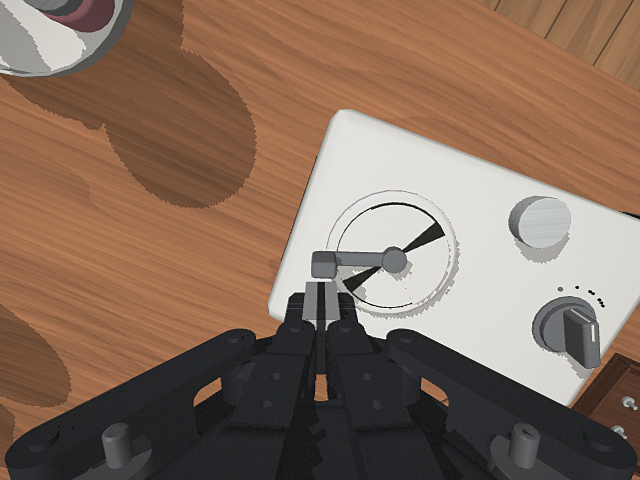

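Wrist view: hub at (395,260), tab at (323,264), knob at about (579,338), tin at (541,222). The hub prediction is within 3 px.

Run:
```python
from h import *
d=np.load('w1.npz'); C=(d['K'],d['R'],d['t'])
for n,u,v,z in [('hub',395,260,.162),('tab',323,264,.189),('knobtop pointer end',566,307,.1785),('knobtop far',592,366,.1785),('knob mid',577,337,.1785),('tin',541,222,.159)]:
    print(n,ray(C,u,v,z).round(4))
h=ray(C,395,260,.162); t=ray(C,323,264,.189)-h
print(np.hypot(*t[:2]),np.degrees(np.arctan2(t[1],t[0])))
im=cv2.imread('pics/w1.png')[230:390,290:620]
cv2.imwrite('pics/c2.png',cv2.resize(im,(792,384),interpolation=cv2.INTER_CUBIC))
```

```text
hub [ 0.5889 -0.0325  0.162 ]
tab [0.5693 0.0257 0.189 ]
knobtop pointer end [ 0.6149 -0.1746  0.1785]
knobtop far [ 0.5773 -0.2291  0.1785]
knob mid [ 0.5955 -0.1998  0.1785]
tin [ 0.6678 -0.1279  0.159 ]
0.06135500864676266 108.62718843734714
```

View pics/c2.png

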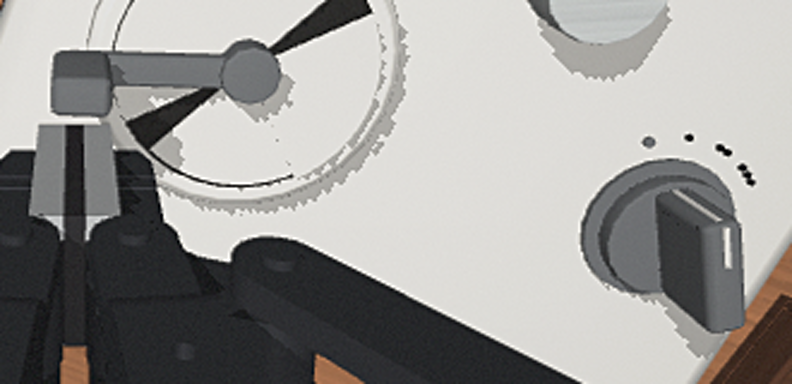

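The tab's and knob's top faces are the lower and right-hand parts of what shows. Corrected pixels: tab (324,272), knob top (592.5,345), knob top ends about (592,322) and (593,367).

Run:
```python
from h import *
d=np.load('w1.npz'); C=(d['K'],d['R'],d['t'])
for n,u,v,z in [('hub',395,260,.162),('tab',324,272,.189),('knob',592.5,345,.1785),('p',592,322,.1785),('q',593,367,.1785)]:
    print(n,ray(C,u,v,z).round(4))
h=ray(C,395,260,.162); t=ray(C,324,272,.189)-h
print(np.hypot(*t[:2]),np.degrees(np.arctan2(t[1],t[0])))
a,b=ray(C,592,322,.1785),ray(C,593,367,.1785); print(np.degrees(np.arctan2(*(a-b)[1::-1])),np.hypot(*(a-b)[:2]))
k=ray(C,592.5,345,.1785)-h; print(np.hypot(*k[:2]),np.degrees(np.arctan2(k[1],k[0])-np.arctan2(-185,-10)))
```

```text
hub [ 0.5889 -0.0325  0.162 ]
tab [0.5637 0.0222 0.189 ]
knob [ 0.5946 -0.2166  0.1785]
p [ 0.6124 -0.2027  0.1785]
q [ 0.5768 -0.2305  0.1785]
0.060251178463165043 114.74140524995427
37.96868785175762 0.045187558453389
0.18420086741935973 4.862284688882345
```

```bash
python3 -m jog '{"travel":[[3,-1,-30],[0,0,-30],[0,0,-30],[0,0,-25],[0,0,-8]],"dr":[[0,0,0],[0,0,0],[0,0,0],[0,0,0],[0,0,0]],"jaw":[255,255,255,255,255]}'
python3 - <<'E'
from h import *
s=get_state(); p=s['eef_pos']*1000; print(p,s['contact_force'])
h=np.array([588,-32.5]); prev=p[:2]
for f in list(range(114,187,6))+[188]:
    a=np.radians(f); u=np.array([np.cos(a),np.sin(a)]); t=np.array([-u[1],u[0]])
    F=h+60*u-18*t; print(f,(F-prev).round(1).tolist(),F.round(1)); prev=F
E
```

```text
time: 2.23
eef_pos: [0.5865, 0.0327, 0.1626]
tcp_rot: [0.977, 0.211, -0.005, -0.002]
contact_force: [-1.0, -0.0, -0.8]
opening: 0.002
[586.50950531  32.73445626 162.55187319] [-0.9635656  -0.01574109 -0.75403243]
114 [-6.5, -3.1] [580.   29.6]
120 [-6.5, -1.2] [573.6  28.5]
126 [-6.3, -1.8] [567.3  26.6]
132 [-6.1, -2.5] [561.2  24.1]
138 [-5.8, -3.1] [555.5  21. ]
144 [-5.4, -3.7] [550.   17.3]
150 [-5.0, -4.2] [545.   13.1]
156 [-4.5, -4.7] [540.5   8.3]
162 [-4.0, -5.2] [536.5   3.2]
168 [-3.4, -5.6] [533.1  -2.4]
174 [-2.8, -5.9] [530.2  -8.3]
180 [-2.2, -6.2] [528.  -14.5]
186 [-1.6, -6.4] [526.4 -20.9]
188 [-0.4, -2.2] [526.1 -23. ]
```

```bash
python3 -m jog '{"travel":[[0,0,0],[0,0,0]],"dr":[[0,0,0],[0,0,0]],"jaw":[255,255]}'
```

```text
time: 2.4
eef_pos: [0.5901, 0.0322, 0.1688]
tcp_rot: [0.977, 0.211, 0.0, 0.0]
contact_force: [0.9, 0.5, 1.5]
opening: 0.0
```

```bash
python3 -m jog '{"travel":[[-5,-1.3,0],[-5,-1.3,0],[-6.5,-1.2,0],[-6.3,-1.8,0],[-6.1,-2.5,0]],"dr":[[0,0,0],[0,0,0],[0,0,6],[0,0,6],[0,0,6]],"jaw":[255,255,255,255,255]}'
python3 -m jog '{"travel":[[-5.8,-3.1,0],[-5.4,-3.7,0],[-5,-4.2,0],[-4.5,-4.7,0]],"dr":[[0,0,6],[0,0,6],[0,0,6],[0,0,6]],"jaw":[255,255,255,255]}'
python3 -m jog '{"travel":[[-4,-5.2,0],[-3.4,-5.6,0],[-2.8,-5.9,0],[-1.1,-3,0]],"dr":[[0,0,6],[0,0,6],[0,0,6],[0,0,3]],"jaw":[255,255,255,255]}'
python3 -m jog '{"travel":[[-1.1,-3,0],[0,0,0],[0,0,0]],"dr":[[0,0,3],[0,0,0],[0,0,0]],"jaw":[255,255,255]}'
```

```text
time: 2.82
eef_pos: [0.5619, 0.0241, 0.1709]
tcp_rot: [0.931, 0.364, 0.002, 0.001]
contact_force: [1.0, 0.4, 0.7]
opening: -0.005
time: 3.15
eef_pos: [0.5409, 0.0085, 0.1708]
tcp_rot: [0.835, 0.55, 0.002, 0.001]
contact_force: [1.2, 1.7, 1.2]
opening: 0.0
time: 3.48
eef_pos: [0.5293, -0.0116, 0.1706]
tcp_rot: [0.722, 0.692, 0.001, 0.001]
contact_force: [-0.0, 1.3, 2.0]
opening: -0.001
time: 3.73
eef_pos: [0.5282, -0.0145, 0.1698]
tcp_rot: [0.705, 0.709, 0.001, 0.001]
contact_force: [0.3, 0.3, 0.3]
opening: -0.005
```

Now small steps until the force rises at the stop.

```bash
for i in 1 2 3 4; do python3 -m jog '{"travel":[[-0.2,-1.5,0],[0,0,0],[0,0,0]],"dr":[[0,0,1],[0,0,0],[0,0,0]],"jaw":[255,255,255]}' | grep -E "eef|force"; done
```

```text
eef_pos: [0.5277, -0.0157, 0.1685]
contact_force: [-0.5, -0.6, 0.3]
eef_pos: [0.5274, -0.0172, 0.1683]
contact_force: [-0.3, 0.7, 1.0]
eef_pos: [0.5272, -0.0187, 0.1682]
contact_force: [-0.8, 1.3, 0.4]
eef_pos: [0.5269, -0.0198, 0.1682]
contact_force: [-0.6, 3.4, 1.3]
```

```bash
for i in 1 2 3 4; do python3 -m jog '{"travel":[[-0.2,-1.5,0],[0,0,0],[0,0,0]],"dr":[[0,0,0],[0,0,0],[0,0,0]],"jaw":[255,255,255]}' | grep -E "eef|force"; done
```

```text
eef_pos: [0.5269, -0.0199, 0.1683]
contact_force: [0.8, 7.9, 0.6]
eef_pos: [0.5269, -0.0199, 0.1683]
contact_force: [0.8, 11.9, 1.3]
eef_pos: [0.5269, -0.02, 0.1683]
contact_force: [2.0, 17.0, 0.6]
eef_pos: [0.5269, -0.02, 0.1683]
contact_force: [3.6, 20.8, 1.6]
```

Firm stop: force climbs to 21 N with no motion, at about 185° as predicted. Backing off, rising and heading to the dial while turning and opening.

```bash
python3 -m jog '{"travel":[[0,12,0],[0,14,0],[0,0,30],[0,0,35],[0,0,35]],"dr":[[0,0,0],[0,0,0],[0,0,0],[0,0,0],[0,0,0]],"jaw":[255,255,255,255,255]}' 
python3 -m jog '{"travel":[[16,-40,5],[16,-38,5],[16,-38,5],[16,-38,0],[4,-38,0]],"dr":[[0,0,-7],[0,0,-7],[0,0,-7],[0,0,-7],[0,0,-7]],"jaw":[100,100,100,100,100]}'
python3 -m jog '{"travel":[[0,-20,0],[0,-6,0],[0,0,0],[0,0,0]],"dr":[[0,0,-7],[0,0,-7],[0,0,-6],[0,0,0]],"jaw":[100,100,100,100]}'
python3 - <<'E'
from h import *
s=get_state(); M=Ro.from_quat(s['tcp_rot']).as_matrix(); print(s['time'],s['eef_pos'],s['opening'],np.degrees(np.arctan2(M[1,0],M[0,0])),M[:,2],s['qpos'])
C=cam('wrist'); im=read_camera('wrist'); cv2.imwrite('pics/w2.png',im[:,:,::-1])
np.savez('w2.npz',K=C[0],R=C[1],t=C[2])
print(proj(C,[.588,-.0325,.162]),proj(C,[.588-.0598,-.0325-.005,.189]),proj(C,[.5945,-.2165,.1785]))
E
```

```text
time: 6.15
eef_pos: [0.5255, -0.0005, 0.2684]
tcp_rot: [0.679, 0.734, -0.001, -0.0]
contact_force: [0.7, -0.5, -0.5]
opening: 0.002
time: 6.57
eef_pos: [0.595, -0.1935, 0.2836]
tcp_rot: [0.87, 0.493, 0.0, 0.002]
contact_force: [-0.0, 0.7, 0.3]
opening: 0.609
time: 6.9
eef_pos: [0.5933, -0.2184, 0.2826]
tcp_rot: [0.942, 0.335, -0.001, 0.001]
contact_force: [-0.5, -0.4, 0.1]
opening: 0.606
6.9 [ 0.59329147 -0.2183713   0.28260269] 0.6063278912947517 39.19048769173813 [-9.21868034e-04 -1.47345127e-03 -9.99998490e-01] [-0.51227162  0.15909897  1.63307406 -0.00177957  1.34950126  0.37491188]
[113.20830185  77.23238339] [ 51.40552636 150.39632511] [320.34849755 235.33817816]
```

View pics/w2.png

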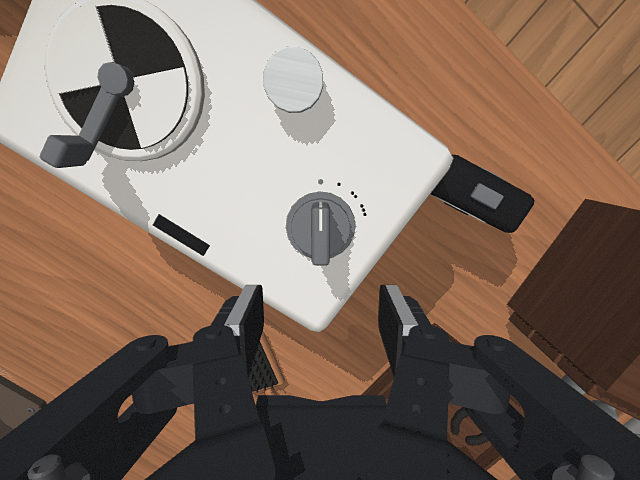

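The shutter shows wide open, with the lever at the front stop. The knob top is at (320.5,234) against a predicted (320.3,235.3), and the bar is aligned with the tool. Descending and gripping.

```bash
python3 -m jog '{"travel":[[1,1.5,-35],[0,0,-35],[0,0,-30],[0,0,-20],[0,0,-7]],"dr":[[0,0,0],[0,0,0],[0,0,0],[0,0,0],[0,0,0]],"jaw":[100,100,100,100,100]}' 
python3 -m jog '{"travel":[[0,0,0],[0,0,0],[0,0,0]],"dr":[[0,0,0],[0,0,0],[0,0,0]],"jaw":[100,100,100]}' 
python3 -m jog '{"travel":[[0,0,0],[0,0,0],[0,0,0],[0,0,0],[0,0,0]],"dr":[[0,0,0],[0,0,0],[0,0,0],[0,0,0],[0,0,0]],"jaw":[255,255,255,255,255]}' 60
python3 -m jog '{"travel":[[0,0,0],[0,0,0],[0,0,0],[0,0,0],[0,0,0]],"dr":[[0,0,0],[0,0,0],[0,0,0],[0,0,0],[0,0,0]],"jaw":[255,255,255,255,255]}' 60
```

```text
time: 7.37
eef_pos: [0.5922, -0.2136, 0.1512]
tcp_rot: [0.941, 0.339, -0.003, -0.003]
contact_force: [-0.3, 1.0, -0.9]
opening: 0.612
time: 7.62
eef_pos: [0.5959, -0.2157, 0.1587]
tcp_rot: [0.941, 0.338, 0.001, 0.002]
contact_force: [-1.2, -0.4, -0.2]
opening: 0.612
time: 8.03
eef_pos: [0.5956, -0.216, 0.1577]
tcp_rot: [0.942, 0.337, 0.001, 0.002]
contact_force: [1.5, -2.0, 3.6]
opening: 0.149
time: 8.45
eef_pos: [0.5957, -0.216, 0.1577]
tcp_rot: [0.942, 0.337, 0.001, 0.002]
contact_force: [1.5, -2.7, 4.7]
opening: 0.15
```

Gripped: opening is about 13 mm, sideways forces are small. Turning clockwise in 6–7° rows.

```bash
for i in 1 2 3; do python3 -m jog '{"travel":[[0,0,0],[0,0,0],[0,0,0],[0,0,0]],"dr":[[0,0,-5.5],[0,0,-5.5],[0,0,-5.5],[0,0,-5.5]],"jaw":[255,255,255,255]}'; done
python3 -m jog '{"travel":[[0,0,0],[0,0,0],[0,0,0],[0,0,0]],"dr":[[0,0,-3],[0,0,0],[0,0,0],[0,0,0]],"jaw":[255,255,255,255]}'
python3 - <<'E'
from h import *
s=get_state(); M=Ro.from_quat(s['tcp_rot']).as_matrix(); print(s['time'],s['eef_pos'],s['opening'],np.degrees(np.arctan2(M[1,0],M[0,0])),s['wrist_torque'])
C=cam('wrist'); im=read_camera('wrist'); cv2.imwrite('pics/w3.png',im[:,:,::-1])
im=read_camera('top')[145:265,305:465]; cv2.imwrite('pics/t3.png',cv2.resize(im[:,:,::-1],None,fx=5,fy=5,interpolation=cv2.INTER_CUBIC))
E
```

```text
time: 8.78
eef_pos: [0.5962, -0.2169, 0.1577]
tcp_rot: [0.989, 0.149, 0.002, 0.003]
contact_force: [3.9, -4.9, 3.7]
opening: 0.151
time: 9.12
eef_pos: [0.5963, -0.218, 0.1577]
tcp_rot: [0.999, -0.042, 0.003, 0.003]
contact_force: [4.2, -7.3, 2.0]
opening: 0.15
time: 9.45
eef_pos: [0.596, -0.219, 0.1578]
tcp_rot: [0.973, -0.232, 0.003, 0.004]
contact_force: [2.8, -9.9, 2.9]
opening: 0.147
time: 9.78
eef_pos: [0.596, -0.2192, 0.1578]
tcp_rot: [0.967, -0.255, 0.004, 0.004]
contact_force: [3.3, -10.6, 3.0]
opening: 0.147
9.7833 [ 0.59597434 -0.21915754  0.15778543] 0.1471297364498964 -29.545440333641423 [-1.49266995 -0.48474484  0.18310306]
```

View pics/w3.png

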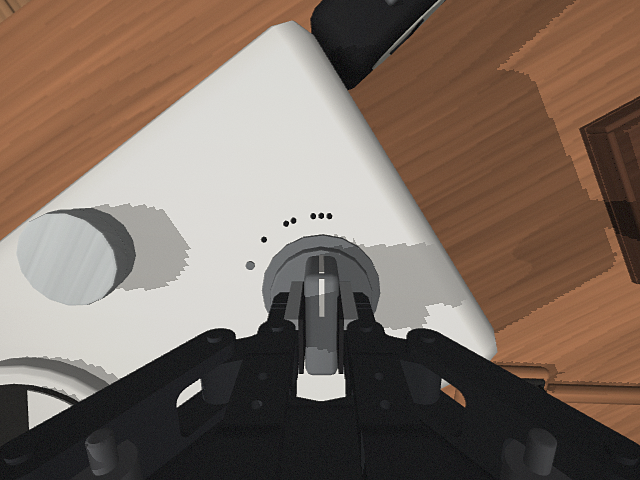

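View pics/t3.png

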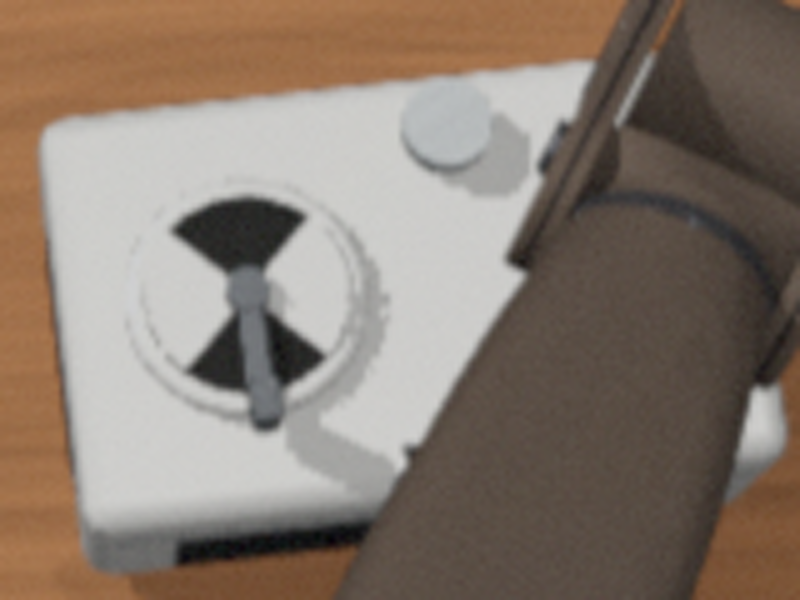

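The pointer line (321,290) aims at the middle of the three dots (321,216). The lever is at the front stop and the tin is at its starting pixel. I'll add a 1° margin and check that the hold is steady.

```bash
python3 -m jog '{"travel":[[0,-1,0],[0,0,0],[0,0,0],[0,0,0]],"dr":[[0,0,-1],[0,0,0],[0,0,0],[0,0,0]],"jaw":[255,255,255,255]}'
for i in 1 2 3; do python3 -m jog '{"travel":[[0,0,0],[0,0,0],[0,0,0],[0,0,0],[0,0,0]],"dr":[[0,0,0],[0,0,0],[0,0,0],[0,0,0],[0,0,0]],"jaw":[255,255,255,255,255]}'>/dev/null; done
python3 - <<'E'
from h import *
s=get_state(); M=Ro.from_quat(s['tcp_rot']).as_matrix(); print(s['time'],s['eef_pos'],s['opening'],np.degrees(np.arctan2(M[1,0],M[0,0])),s['wrist_torque'],s['contact_force'])
im=read_camera('wrist')[190:400,220:430]; cv2.imwrite('pics/w4.png',cv2.resize(im[:,:,::-1],(600,600)))
E
```

```text
time: 10.22
eef_pos: [0.5959, -0.2192, 0.1578]
tcp_rot: [0.965, -0.263, 0.003, 0.003]
contact_force: [1.9, -7.1, 3.2]
opening: 0.146
11.4667 [ 0.59595869 -0.21920232  0.15776655] 0.15027844392838066 -30.54282574800293 [-1.16409862 -0.46537673  0.10356113] [ 3.21103818 -8.3828841   3.42289198]
```

View pics/w4.png

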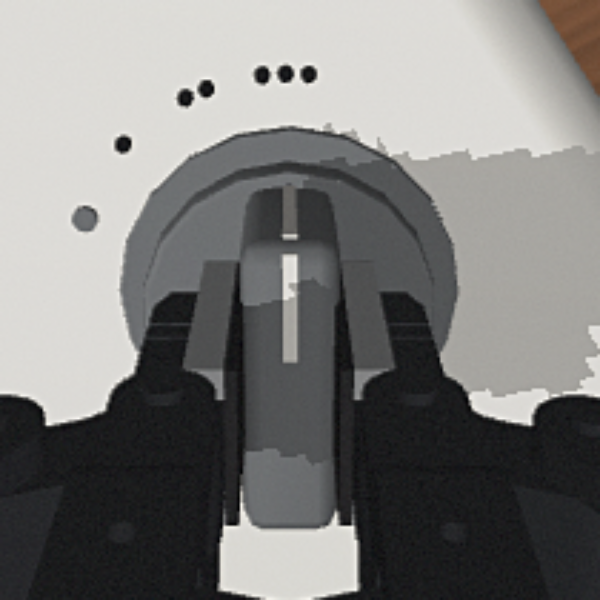

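The pointer line (289,250 in the crop) is on the middle dot of three (286,74), the bar is square in the pads, and the hold is steady. Handing in.

```bash
python3 -c "
from plant import *
print(sign_off())"
```

```text
the job is handed in; nothing more can be done
None
```

I opened the shutter first, then turned the purge dial to its third click, and handed the job in at about 11.5 s with the fingers still holding the dial.

- **Shutter:** I pushed the lever with the closed fingers until it met a firm stop: the force rose to about 21 N with no further motion. The top view taken later, with the dial already turned, shows the shutter wide open and the lever pointing to the front.
- **Dial:** I gripped the bar at 60 N and turned it about 70° clockwise, roughly 1.2 rad. The last close-up shows the pointer on the middle of the three dots, with the bar square in the pads. The grip and angle held steady for over a second before hand-in.
- **Forces:** A sideways force of about 8 N remained on the tool during the hold, with no sign of slipping.
- **Other items:** The tin is at the same pixel position as at the start. I did not check the organizer and its contents or the hairbrush again at the end. The arm never went near the organizer, and it passed well above the hairbrush's side of the dresser.

No check failed or disagreed. My first pixel readings of the tab and knob tops were off by 10–25 mm because I had read side faces as top faces. I corrected that before touching anything.

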